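# Take the blue ribbon roll off the twin-spindle stand

## Task

The blue ribbon is finished with for today: slide the blue roll straight up off its spindle and lay it flat in the shallow green tray, setting it down rather than dropping it. Leave the red roll on its spindle.

Things in the scene. Friction and masses are not known exactly. Their poses are not given: they have to be found in the camera images.
- blue_roll: The roll to move: a rigid roll of blue ribbon on a cardboard core, a ring of 56 mm outer diameter, 26 mm bore and 32 mm height, about 0.12 kg, axis upright. It starts seated on one of the two spindles of the stand. Origin: centre of its underside; z is its axis, up.
- red_roll: The same kind and size of roll in red, seated on the other spindle; it stays there. Origin: centre of its underside.
- stand: Fixed stand: grey plate 90 (its x) by 250 mm (its y), top 14 mm above the table. Two steel spindles, 18 mm diameter, at y = +75 and -75 mm, tips 72 mm above the table. Each has a black seat collar 38 mm wide, 12 mm high; a roll on it spans 26 to 58 mm above the table and lifts off freely. Either may hold the blue roll. Most finger room: along the stand's x. Origin: underside centre, on the table.
- tray: Fixed shallow open tray of green plastic, 170 x 170 mm outside, walls 22 mm high and 4 mm thick, floor 4 mm thick, empty. Origin: centre of its underside, on the table; x and y run along its sides.
Things that resemble listed ones, but are neither listed nor needed, are in the scene too. Of the things shaped like the blue_roll, the blue one is meant.

How it is judged:
By the outcome, as a careful person would: the job done as asked, in the order asked, and still so for the second after the job is handed in, with the robot touching nothing.
It also fails if it takes over 38 s, if anything falls off the work surface, if the arm or the gripper's body presses on something with over 40 N, if the wrist force passes 120 N, or if a joint passes its speed limit or range.

## Robot

A 6-joint arm with a two-finger parallel gripper is mounted at the origin on a cart in front of the work surface, level with it; the furniture and walls round the work are solid. World frame = base frame: x ahead of the robot, y to its left, z up, the work surface at z = 0. Lengths are in m, angles in rad, forces in N, time in s.
With the tool pointing down it reaches from about 0.35 to 0.85 m from the base axis. Payload 8.1 kg.
Tool frame: the origin (TCP) lies midway between the tips of the shut fingers; the grasp point (between the pads) lies 19 mm behind it (robot.tcp_to_grasp is the distance from the TCP to the grasp point, in m); x points along the fingers, y is the direction in which the jaws open and shut, and the axes are right-handed (so a half turn about x gives the same grasp; the last joint's range is limited). The gripper opens to 93 mm and grips with 3 to 60 N. Pads are 15 mm wide; open, the fingers measure 128 mm over their backs; the gripper's body (75 mm by 188 mm) begins 65 mm behind the grasp point.
Start: joints at [1.127, 0.13, 1.488, -0, 1.523, -0.085], TCP at [0.211, 0.562, 0.219] pointing down, gripper open.
Joint ranges: [-2.96, 2.96], [-0.89, 2.26], [0.02, 2.5], [-1.34, 4.48], [0, 2.73], [-2.66, 2.66]. Speed limits (rad/s): [2.39, 2.39, 2.79, 3.14, 3.14, 3.14].

## Interface

Orientations are given as a rotation vector (axis times angle).
In Python, from plant import robot gives the robot as it stands.
- The arm moves only by the tool play_rows, never from a script. Its argument "plan" is a list of rows, each an object with "slide": the shift along the world's x, y, z as a fraction of full scale, a list of three; "roll": the turn about the world's z as a fraction of full scale; "fingers": the gripper command: -1 is shut, 1 is fully open, values between are in proportion. A call has 1 to 20 rows; each row shifts and turns the commanded pose from where the row before left it; what a row does not reach is not made up. Full scale, the value 1, is 30 mm for a shift and 8 degrees for a turn. A row lasts 1/8 s, in which the tool goes at most 62.5 mm and 10.7 degrees, less where a joint would pass 70% of its speed; a pose out of reach is approached as far as the arm can. A call with a number of a shift or a turn outside -1 to 1 is refused whole. A call with a gripper value outside its range is refused whole. The fingers move at their own pace and stop on an object; "squeeze" is the grip in N (left out, the last holds). Time passes only in rows, so rows that do not move let the fingers close. It gives the time, the measured TCP pose, the force and the opening at its end, in the units of the state.
- robot.read_state(): the state, without advancing time (a new reading comes with each control period).
- robot.read_camera(name): name is "scene" or "top"; returns the picture (384x512x3 uint8, red, green, blue); there is no depth.
- robot.get_calibration(name): a dict with "fx", "fy", "cx", "cy" (pixels), "distortion" ([k1, k2, p1, p2, k3] as OpenCV has them; the pictures are not rectified), "R" (3x3) and "t" (3): a world point X has camera coordinates R X + t. Camera axes: x right, y down, z forward; pixel columns grow to the right and rows downward; lengths in m; the calibration is good to about 2 mm. A picture is of the moment at which its call begins. get_calibration takes no time and is no camera call.
- robot.close_job(): hands the job in, once; it reports no verdict.
Trained networks look in the newest picture that a camera, given by its name, has taken for a name from the list of things; names that differ only in an ending like _2 or _b are one class to them, and where a whole thing is asked for, a point or a joint stands for the part that bears it (a point fixed in the world has none). Each returns a list of dicts, best first, with "p" (0 to 1); they miss things now and then, are a little off and sometimes report something else, mostly with a low value. They report only what shows in the picture. A call takes as long as a camera call. They do not tell look-alikes from the thing itself.
- robot.boxes_of(camera, target): "extent" ([centre column, centre row, width, height] in pixels, round what is visible of it).
- robot.regions_of(camera, target): "region" (384x512 bool, what is visible of it) and "extent" ([centre column, centre row, width, height] in pixels, round what is visible of it).
- robot.mark_of(camera, target): "point" ([column, row] in pixels: a listed point, or the origin of a listed thing).
The state is a dict: "t": time; "q": joint angles; "dq": joint speeds; "joint_torque": joint torques, N m; "tool_pos": TCP position; "orientation": TCP orientation; "force": force on the tool from outside, world axes, zero at the start; "wrist_torque": the same for the moment, N m; "opening": finger opening in m.
Only numpy, scipy, OpenCV 4.12 (cv2) and the standard library are available. Lean on these libraries where they do the work, as an engineer would, in place of code of your own. Each camera call takes 0.05 s, during which the arm holds its last target.

## Working session

There is one attempt and no reset: what is moved stays moved. The work goes in short steps, Python scripts to look and compute and a tool call to move; the robot and the scene stay as the last step left them, time stands still between calls to the robot, and variables do not carry over. Pictures are saved under pics/ and viewed, and the job is handed in when it is done.

Besides the shell and the picture viewer there is one more tool, called after "Request:" as name(argument=value, ...), one argument or row to a line, values as JSON. play_rows: Moves the arm, as the interface text tells. Its arguments: {"type":"object","properties":{"plan":{"type":"array","items":{"type":"object","properties":{"slide":{"type":"array","items":{"type":"number","minimum":-1,"maximum":1}},"roll":{"type":"number","minimum":-1,"maximum":1},"fingers":{"type":"number"}}}},"squeeze":{"type":"number"}},"required":["plan"]}

```bash
mkdir -p pics; python3 - <<'E'
from plant import robot
import cv2
for n in("scene","top"):
    im=robot.read_camera(n); cv2.imwrite(f"pics/{n}0.png",im[...,::-1])
    for t in("blue_roll","red_roll","stand","tray"):
        for d in robot.boxes_of(n,t)[:5]: print(n,t,round(d["p"],2),[round(float(v)) for v in d["extent"]])
    c=robot.get_calibration(n);print(c)
s=robot.read_state();print(s)
E
```

```text
scene blue_roll 0.75 [168, 164, 19, 21]
scene blue_roll 0.68 [221, 147, 16, 16]
scene red_roll 0.54 [250, 173, 18, 16]
scene stand 0.74 [235, 168, 71, 64]
scene tray 0.88 [334, 271, 100, 89]
{'fx': 445.85126041041997, 'fy': 445.85126041041997, 'cx': 252.1596711690742, 'cy': 190.31679719835458, 'distortion': array([0.04160395, 0.        , 0.        , 0.        , 0.        ]), 'R': array([[ 0.74402927, -0.66779918, -0.02155703],
       [-0.45356514, -0.48112319, -0.7501994 ],
       [ 0.49061096,  0.56794783, -0.66086016]]), 't': array([-0.3448584 ,  0.27713104,  0.95988395])}
top blue_roll 0.69 [160, 168, 26, 29]
top blue_roll 0.65 [127, 229, 28, 26]
top red_roll 0.71 [225, 178, 22, 24]
top stand 0.61 [195, 177, 107, 51]
top tray 0.88 [379, 204, 73, 81]
{'fx': 477.77695431091985, 'fy': 477.77695431091985, 'cx': 257.9405904900501, 'cy': 193.3454339767243, 'distortion': array([-0.20042967,  0.        ,  0.        ,  0.        ,  0.        ]), 'R': array([[-0.00527733, -0.99988131,  0.01447486],
       [-0.98568939,  0.00276242, -0.16854909],
       [ 0.1684891 , -0.0151572 , -0.98558697]]), 't': array([0.02867592, 0.49810457, 1.04064243])}
{'t': 0.5, 'q': array([ 1.12657748e+00,  1.30385461e-01,  1.48821561e+00, -2.36643180e-05,
        1.52301899e+00, -8.53848654e-02]), 'dq': array([-6.98902142e-04, -1.15449978e-03,  1.40755730e-04,  4.57710648e-05,
       -1.63806253e-03, -1.31859202e-03]), 'joint_torque': array([ 3.87936661e-04, -5.59173095e+01, -4.91574097e+01,  7.66506814e-02,
        2.41066993e-02, -1.87372490e-05]), 'tool_pos': array([0.21068455, 0.56178355, 0.21863533]), 'orientation': array([ 0.28152676,  1.55238132, -0.28157826]), 'force': array([-0.53325405,  0.22086395, -0.16433639]), 'wrist_torque': array([-0.01635573, -0.00263237,  0.01554013]), 'opening': 0.09299374324722189}
```

```bash
python3 - <<'E'
import cv2,numpy as np
a=cv2.imread("pics/scene0.png");b=cv2.imread("pics/top0.png")
cv2.imwrite("pics/scene0b.png",cv2.resize(a,(800,600),interpolation=2))
cv2.imwrite("pics/top0b.png",cv2.resize(b,(800,600),interpolation=2))
cv2.imwrite("pics/crop0.png",np.hstack([cv2.resize(a[110:230,140:290],(400,320),interpolation=2),cv2.resize(b[120:250,90:252],(400,320),interpolation=2)]))
E
```

```text
(no output)
```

View pics/scene0b.png

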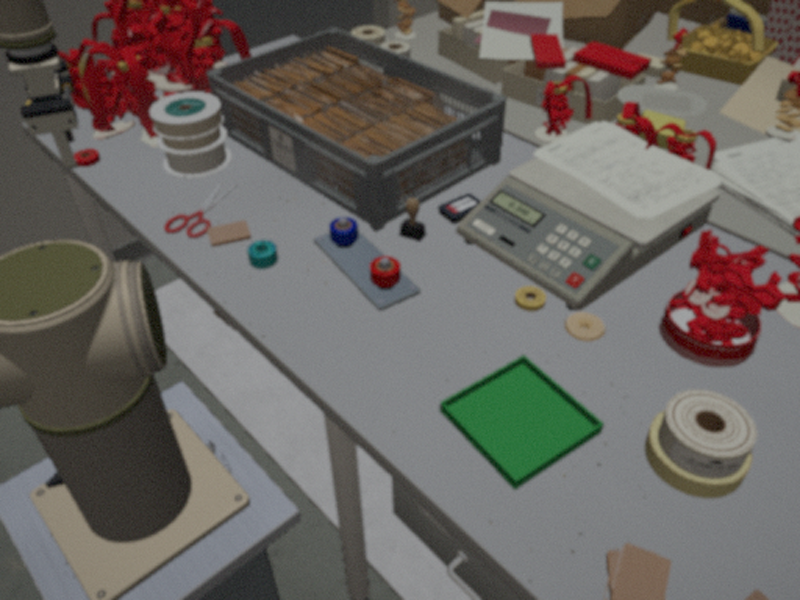

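View pics/top0b.png

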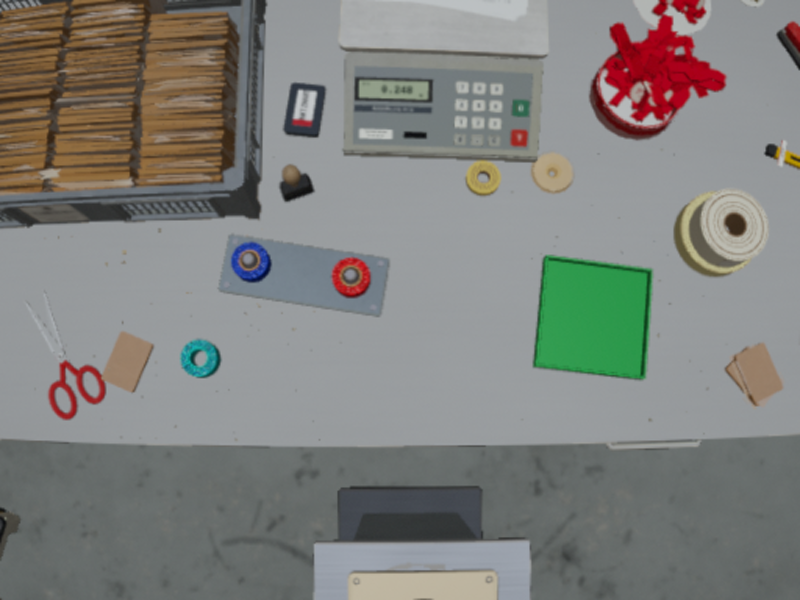

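View pics/crop0.png

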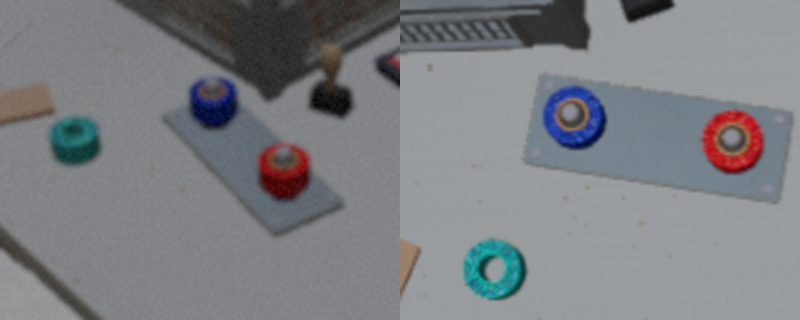

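The blue candidates are the dark-blue roll on the stand's spindle (scene 221,147; top 160,168) and a teal roll lying on the table (scene 168,164; top 127,229). The enlarged crop shows the first is truly blue and seated on a spindle, with the red roll on the other, so it is the one meant. The teal roll is a look-alike.

```bash
cat > h.py <<'E'
import numpy as np,cv2
from scipy.optimize import least_squares
from plant import robot
CAL={n:robot.get_calibration(n) for n in("scene","top")}
def proj(n,X):
    c=CAL[n];K=np.array([[c["fx"],0,c["cx"]],[0,c["fy"],c["cy"]],[0,0,1]])
    return cv2.projectPoints(np.atleast_2d(X).astype(float),cv2.Rodrigues(c["R"])[0],c["t"],K,c["distortion"])[0][:,0]
def und(n,p):
    c=CAL[n];K=np.array([[c["fx"],0,c["cx"]],[0,c["fy"],c["cy"]],[0,0,1]])
    return cv2.undistortPoints(np.array(p,float).reshape(-1,1,2),K,c["distortion"])[:,0]
def plane(n,p,z):
    c=CAL[n];u=und(n,p);d=np.c_[u,np.ones(len(u))]@c["R"];o=-c["R"].T@c["t"]
    return o+d*((z-o[2])/d[:,2])[:,None]
A=np.linspace(0,2*np.pi,72,endpoint=False);C=np.c_[np.cos(A),np.sin(A)]
def ring(x,y,z0,h=.032,r=.028): return np.vstack([np.c_[C*r+[x,y],np.full(72,z)] for z in(z0,z0+h)])
def bb(P): return np.r_[P.min(0),P.max(0)]
def mask(im,col,box):
    h=cv2.cvtColor(im,cv2.COLOR_RGB2HSV);H,S,V=cv2.split(h)
    m={"blue":(H>108)&(H<135)&(S>130),"red":((H<8)|(H>172))&(S>150),"green":(H>50)&(H<75)&(S>120)}[col].astype(np.uint8)
    x,y,w,hh=box;k=np.zeros_like(m);k[int(y-hh):int(y+hh),int(x-w):int(x+w)]=1;m*=k
    nl,l,st,_=cv2.connectedComponentsWithStats(m);i=1+st[1:,4].argmax();return (l==i)
def mbb(m):
    y,x=np.nonzero(m);return np.r_[x.min()-.5,y.min()-.5,x.max()+.5,y.max()+.5]
def fitroll(obs,x0):
    f=lambda v:np.concatenate([bb(proj(n,ring(*v)))-b for n,b in obs.items()])
    s=least_squares(f,x0,x_scale=.01);return s.x,s.fun
E
python3 - <<'E'
from h import *
ims={n:cv2.imread(f"pics/{n}0.png")[...,::-1].copy() for n in CAL}
B={"blue":{"scene":(221,147,16,16),"top":(160,168,26,29)},"red":{"scene":(250,173,18,16),"top":(225,178,22,24)}}
for c in B:
    obs={n:mbb(mask(ims[n],c,B[c][n])) for n in CAL}
    print(c,obs); x0=plane("top",[B[c]["top"][:2]],.04)[0]
    v,r=fitroll(obs,[x0[0],x0[1],.03]);print(v.round(4),r.round(1))
for n,b in(("scene",(334,271,100,89)),("top",(379,204,73,81))):
    m=mask(ims[n],"green",b).astype(np.uint8)
    cs,_=cv2.findContours(m,0,2);h=cv2.convexHull(max(cs,key=cv2.contourArea))
    q=cv2.approxPolyDP(h,6,True)[:,0].astype(float);print(n,q.tolist())
    w=plane(n,q,.022);print(w.round(4).tolist(),w.mean(0))
E
```

```text
blue {'scene': array([211.5, 139.5, 227.5, 156.5]), 'top': array([147.5, 154.5, 172.5, 179.5])}
[0.5603 0.2525 0.0236] [-1.2 -1.2  2.   1.3 -1.  -0.7  0.5  1. ]
red {'scene': array([236.5, 164.5, 254.5, 183.5]), 'top': array([212.5, 164.5, 236.5, 189.5])}
[0.5352 0.1032 0.0252] [-0.4 -1.2  1.8  1.2 -1.  -0.5  0.3  1.3]
scene [[335.0, 229.0], [384.0, 273.0], [329.0, 311.0], [283.0, 258.0]]
[[0.5677, -0.194, 0.022], [0.5428, -0.3569, 0.022], [0.3765, -0.3386, 0.022], [0.407, -0.172, 0.022]] [ 0.47349066 -0.26538057  0.022     ]
top [[349.0, 164.0], [416.0, 173.0], [412.0, 241.0], [342.0, 233.0]]
[[0.5713, -0.1889, 0.022], [0.55, -0.3523, 0.022], [0.3877, -0.333, 0.022], [0.4086, -0.1665, 0.022]] [ 0.47939424 -0.26017004  0.022     ]
```

```bash
python3 - <<'E'
from h import *
from scipy.spatial.transform import Rotation as R
s=robot.read_state();M=R.from_rotvec(s["orientation"]).as_matrix();print(M.round(3))
y=M[:,1];print("jaw yaw",np.degrees(np.arctan2(y[1],y[0])))
d=np.array([.5603-.5352,.2525-.1032]);print("stand x yaw",np.degrees(np.arctan2(d[1],d[0]))-90)
# footprint check: body rect corners and fingers drawn in both views
for n in CAL:
    im=cv2.imread(f"pics/{n}0.png")
    for z,a,b,col in((.110,.094,.0375,(0,255,255)),(.03,.064,.01,(255,0,255))):
      for yaw,th in((-9.5,1),):
        t=np.radians(yaw);u=np.array([np.cos(t),np.sin(t)]);v=np.array([-u[1],u[0]])
        P=[np.r_[np.array([.560,.2525])+i*a*u+j*b*v,z] for i,j in((1,1),(1,-1),(-1,-1),(-1,1))]
        cv2.polylines(im,[proj(n,P).round().astype(int)],True,col,1)
    c=proj(n,[[.56,.2525,.04]])[0].astype(int)
    cr=im[max(0,c[1]-110):c[1]+60,c[0]-100:c[0]+100];cv2.imwrite(f"pics/fp_{n}.png",cv2.resize(cr,None,fx=3,fy=3))
E
```

```text
[[ 0.     0.351  0.936]
 [-0.     0.936 -0.351]
 [-1.    -0.     0.   ]]
jaw yaw 69.44039186772908
stand x yaw -9.543204457878716
```

View pics/fp_scene.png

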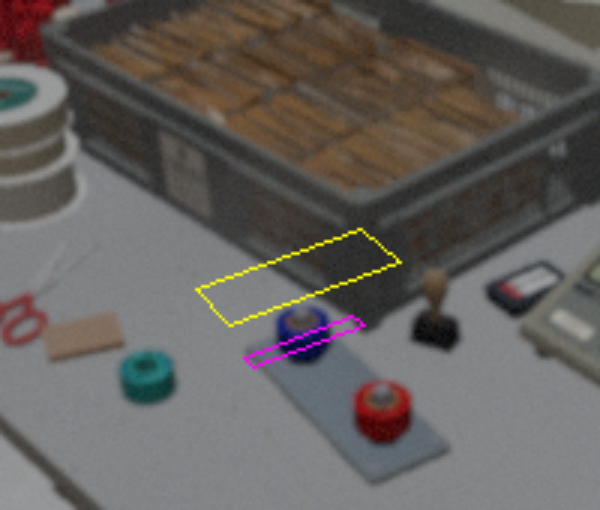

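View pics/fp_top.png

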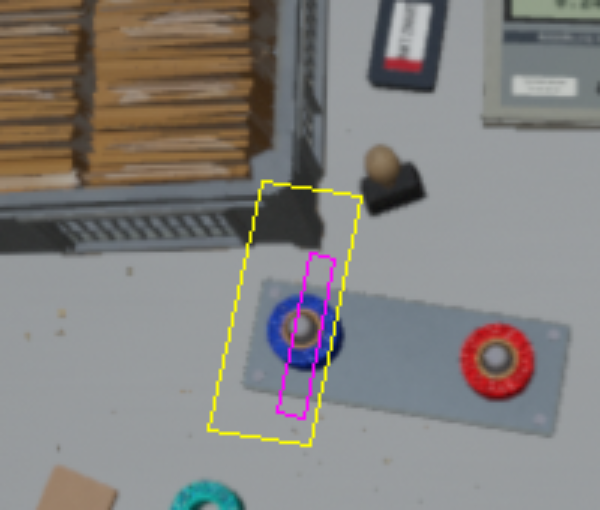

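```bash
python3 - <<'E'
from h import *
# crate corner, crop/3+offset
def off(n):
    c=proj(n,[[.56,.2525,.04]])[0].astype(int);return np.array([c[0]-100,max(0,c[1]-110)])
for nm,s,t in (("rim corner",(362,200),(322,178)),("base corner",(375,325),(318,247)),("rim left",(60,45),None)):
    ps=np.array(s)/3+off("scene")
    if t is None: continue
    pt=np.array(t)/3+off("top")
    f=lambda X:np.r_[proj("scene",X)[0]-ps,proj("top",X)[0]-pt]
    r=least_squares(f,[.62,.25,.1],x_scale=.01);print(nm,r.x.round(3),r.fun.round(1))
E
```

```text
rim corner [0.63  0.218 0.181] [ 3.5 -0.9 -1.4  2.2]
base corner [0.639 0.246 0.012] [-2.5  0.6  1.1 -1.6]
```

Along the stand's x, the gripper body would overlap the crate corner (x≈0.63, rim about 0.15–0.18 high). I will put the jaws along about y (yaw 93°), where there is room on both sides of the roll.

Request:
play_rows(
  plan=[
    {"slide":[0.97,-0.86,0],"roll":1,"fingers":1},
    {"slide":[0.97,-0.86,0],"roll":1,"fingers":1},
    {"slide":[0.97,-0.86,0],"roll":1,"fingers":1},
    {"slide":[0.97,-0.86,0],"roll":0,"fingers":1},
    {"slide":[0.97,-0.86,0],"roll":0,"fingers":1},
    {"slide":[0.97,-0.86,0],"roll":0,"fingers":1},
    {"slide":[0.97,-0.86,0],"roll":0,"fingers":1},
    {"slide":[0.97,-0.86,0],"roll":0,"fingers":1},
    {"slide":[0.97,-0.86,0],"roll":0,"fingers":1},
    {"slide":[0.97,-0.86,0],"roll":0,"fingers":1},
    {"slide":[0.97,-0.86,0],"roll":0,"fingers":1},
    {"slide":[0.97,-0.86,0],"roll":0,"fingers":1},
    {"slide":[0,0,0],"roll":0,"fingers":1},
    {"slide":[0,0,0],"roll":0,"fingers":1},
  ],
  squeeze=15,
)

```text
t: 2.25
tool_pos: [0.5596, 0.2524, 0.2185]
orientation: [-0.047, 1.571, 0.047]
force: [0.3, 0.6, -0.1]
opening: 0.0929
```

Request:
play_rows(
  plan=[
    {"slide":[0,0,-1],"fingers":1},
    {"slide":[0,0,-1],"fingers":1},
    {"slide":[0,0,-1],"fingers":1},
    {"slide":[0,0,-1],"fingers":1},
    {"slide":[0,0,0],"fingers":1},
    {"slide":[0,0,0],"fingers":1},
  ],
)

```text
$.plan[0]: bad value
```

```bash
python3 - <<'E'
from h import *
o=[]
for n in CAL:
    im=robot.read_camera(n);c=proj(n,[[.56,.2525,.05]])[0].astype(int)
    o.append(cv2.resize(im[max(0,c[1]-75):max(0,c[1]-75)+150,c[0]-65:c[0]+65],(390,450),interpolation=2))
cv2.imwrite("pics/pre.png",np.hstack(o)[...,::-1]);print(robot.read_state()["tool_pos"])
E
```

```text
[0.55920034 0.2530075  0.21866735]
```

View pics/pre.png

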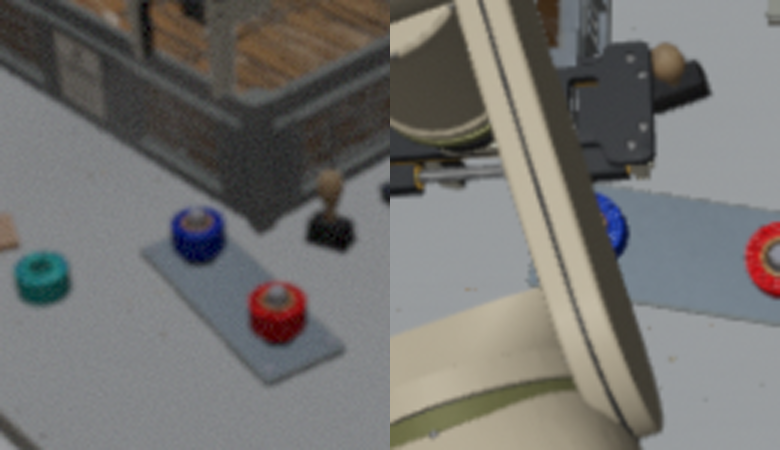

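The rows need a roll value, so that call was refused whole and the arm did not move. In the picture the blue roll is still seated, with the gripper above it. I'll descend in part.

Request:
play_rows(
  plan=[
    {"slide":[0.03,0,-1],"roll":0,"fingers":1},
    {"slide":[0,0,-1],"roll":0,"fingers":1},
    {"slide":[0,0,-1],"roll":0,"fingers":1},
    {"slide":[0,0,-1],"roll":0,"fingers":1},
    {"slide":[0,0,0],"roll":0,"fingers":1},
    {"slide":[0,0,0],"roll":0,"fingers":1},
  ],
)

```text
t: 3.1
tool_pos: [0.561, 0.253, 0.1001]
orientation: [-0.047, 1.569, 0.048]
force: [0.0, -0.1, 0.2]
opening: 0.0932
```

```bash
python3 - <<'E'
from h import *
o=[]
for n in CAL:
    im=robot.read_camera(n);c=proj(n,[[.56,.2525,.05]])[0].astype(int)
    o.append(cv2.resize(im[max(0,c[1]-75):max(0,c[1]-75)+150,c[0]-65:c[0]+65],(390,450),interpolation=2))
cv2.imwrite("pics/pre2.png",np.hstack(o)[...,::-1]);print(robot.read_state()["tool_pos"])
E
```

```text
[0.56188209 0.25292559 0.10086208]
```

View pics/pre2.png

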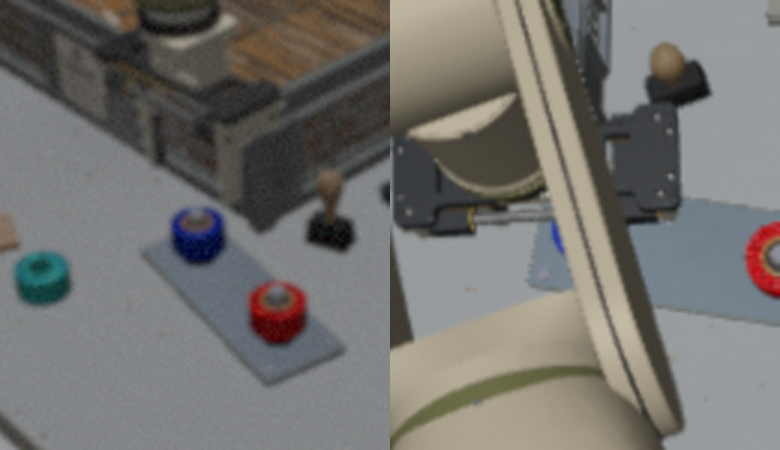

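The fingers straddle the blue roll in the scene view (tips at about 150,150 and 230,200, roll at 197,233 below). Next I go down and close gently.

Request:
play_rows(
  plan=[
    {"slide":[0,0,-0.8],"roll":0,"fingers":1},
    {"slide":[0,0,-0.8],"roll":0,"fingers":1},
    {"slide":[0,0,-0.72],"roll":0,"fingers":1},
    {"slide":[0,0,0],"roll":0,"fingers":1},
    {"slide":[0,0,0],"roll":0,"fingers":0.4},
    {"slide":[0,0,0],"roll":0,"fingers":0.2},
    {"slide":[0,0,0],"roll":0,"fingers":-0.1},
    {"slide":[0,0,0],"roll":0,"fingers":-0.1},
    {"slide":[0,0,0],"roll":0,"fingers":-0.1},
    {"slide":[0,0,0],"roll":0,"fingers":-0.1},
  ],
  squeeze=15,
)

```text
t: 4.45
tool_pos: [0.5611, 0.2521, 0.0295]
orientation: [-0.047, 1.57, 0.047]
force: [-1.1, -1.5, 3.5]
opening: 0.0559
```

The opening is 55.9 mm, which matches the roll's diameter. Lifting straight up.

Request:
play_rows(
  plan=[
    {"slide":[0,0,0.3],"roll":0,"fingers":-0.1},
    {"slide":[0,0,0.5],"roll":0,"fingers":-0.1},
    {"slide":[0,0,0.6],"roll":0,"fingers":-0.1},
    {"slide":[0,0,0.6],"roll":0,"fingers":-0.1},
    {"slide":[0,0,0.7],"roll":0,"fingers":-0.1},
    {"slide":[0,0,0.8],"roll":0,"fingers":-0.1},
    {"slide":[0,0,0.8],"roll":0,"fingers":-0.1},
    {"slide":[0,0,0.7],"roll":0,"fingers":-0.1},
    {"slide":[0,0,0],"roll":0,"fingers":-0.1},
    {"slide":[0,0,0],"roll":0,"fingers":-0.1},
  ],
  squeeze=20,
)

```text
t: 5.7
tool_pos: [0.5604, 0.2521, 0.1783]
orientation: [-0.047, 1.571, 0.047]
force: [-0.1, 0.0, -1.7]
opening: 0.0561
```

```bash
python3 - <<'E'
from h import *
o=[]
for n in CAL:
    im=robot.read_camera(n);c=proj(n,[[.56,.2525,.1]])[0].astype(int)
    o.append(cv2.resize(im[max(0,c[1]-75):max(0,c[1]-75)+150,c[0]-65:c[0]+65],(390,450),interpolation=2))
cv2.imwrite("pics/lift.png",np.hstack(o)[...,::-1]);s=robot.read_state();print(s["tool_pos"],s["opening"],s["force"])
E
```

```text
[0.55996915 0.25190655 0.17745743] 0.05614709555223291 [ 0.64356512  0.9778734  -1.58778112]
```

View pics/lift.png

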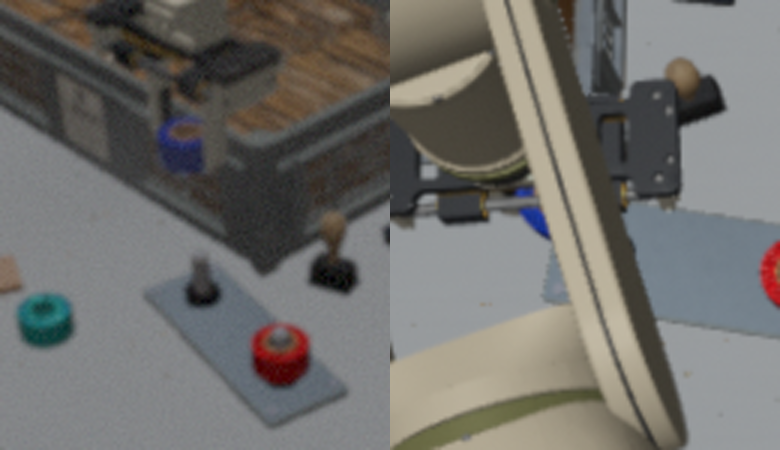

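The roll is off the spindle and held upright (scene crop 182,145), the spindle is bare and the red roll is seated. Carrying it to the tray.

Request:
play_rows(
  plan=[
    {"slide":[-0.08,-0.5,0],"roll":0,"fingers":-0.1},
    {"slide":[-0.15,-0.9,0],"roll":0,"fingers":-0.1},
    {"slide":[-0.15,-0.95,0],"roll":-0.5,"fingers":-0.1},
    {"slide":[-0.15,-0.95,0],"roll":-0.5,"fingers":-0.1},
    {"slide":[-0.15,-0.95,0],"roll":-0.5,"fingers":-0.1},
    {"slide":[-0.15,-0.95,0],"roll":0,"fingers":-0.1},
    {"slide":[-0.15,-0.95,0],"roll":0,"fingers":-0.1},
    {"slide":[-0.15,-0.95,0],"roll":0,"fingers":-0.1},
    {"slide":[-0.15,-0.95,0],"roll":0,"fingers":-0.1},
    {"slide":[-0.15,-0.95,0],"roll":0,"fingers":-0.1},
    {"slide":[-0.15,-0.95,0],"roll":0,"fingers":-0.1},
    {"slide":[-0.15,-0.95,0],"roll":0,"fingers":-0.1},
    {"slide":[-0.15,-0.95,0],"roll":0,"fingers":-0.1},
    {"slide":[-0.15,-0.95,0],"roll":0,"fingers":-0.1},
    {"slide":[-0.15,-0.95,0],"roll":0,"fingers":-0.1},
    {"slide":[-0.15,-0.95,0],"roll":0,"fingers":-0.1},
    {"slide":[-0.15,-0.95,0],"roll":0,"fingers":-0.1},
    {"slide":[-0.15,-0.95,0],"roll":0,"fingers":-0.1},
    {"slide":[-0.15,-0.6,0],"roll":0,"fingers":-0.1},
    {"slide":[0,0,0],"roll":0,"fingers":-0.1},
  ],
)

```text
t: 8.3
tool_pos: [0.4765, -0.2648, 0.1787]
orientation: [0.119, 1.568, -0.119]
force: [-0.2, 0.1, -1.8]
opening: 0.0562
```

Request:
play_rows(
  plan=[
    {"slide":[0,0,-0.8],"roll":0,"fingers":-0.1},
    {"slide":[0,0,-1],"roll":0,"fingers":-0.1},
    {"slide":[0,0,-1],"roll":0,"fingers":-0.1},
    {"slide":[0,0,-0.8],"roll":0,"fingers":-0.1},
    {"slide":[0,0,0],"roll":0,"fingers":-0.1},
    {"slide":[0,0,0],"roll":0,"fingers":-0.1},
  ],
)

```text
t: 9.05
tool_pos: [0.478, -0.2636, 0.0721]
orientation: [0.117, 1.567, -0.117]
force: [1.2, -0.1, -1.1]
opening: 0.0559
```

```bash
python3 - <<'E'
from h import *
o=[]
s=robot.read_state();p=s["tool_pos"];print(p,s["opening"],s["force"])
for n in CAL:
    im=robot.read_camera(n);c=proj(n,[[.476,-.263,.03]])[0].astype(int)
    o.append(cv2.resize(im[max(0,c[1]-75):max(0,c[1]-75)+150,c[0]-65:c[0]+65],(390,450),interpolation=2))
    try:
        print(n,mbb(mask(im,"blue",(*c,50,60))), bb(proj(n,ring(p[0],p[1],p[2]-.0035))))
    except Exception as e: print(e)
cv2.imwrite("pics/over.png",np.hstack(o)[...,::-1])
E
```

```text
[ 0.47798242 -0.26360178  0.07211482] 0.0559099950814002 [ 1.16051471 -0.14832765 -1.06472234]
scene [322.5 231.5 342.5 258.5] [322.3676355  231.96876314 349.52905783 260.75850582]
attempt to get argmax of an empty sequence
```

View pics/over.png

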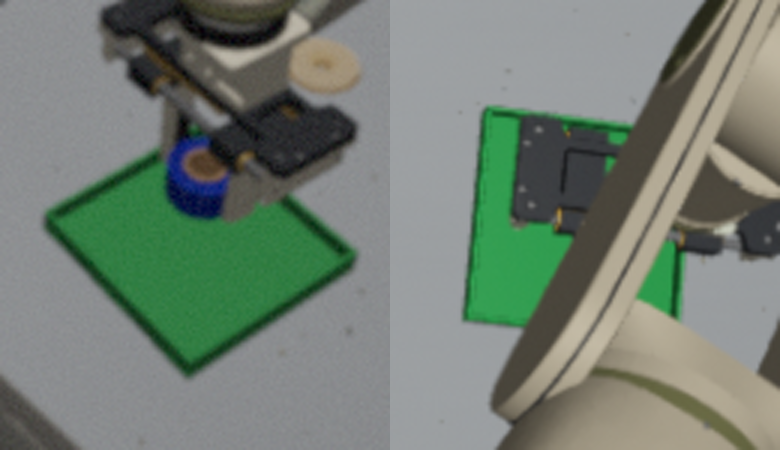

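The roll is held level over the middle of the tray (scene crop 200,175), and the picture agrees with the pose. Lowering to about 6 mm above the floor first.

Request:
play_rows(
  plan=[
    {"slide":[0,0,-0.7],"roll":0,"fingers":-0.1},
    {"slide":[0,0,-0.7],"roll":0,"fingers":-0.1},
    {"slide":[0,0,-0.5],"roll":0,"fingers":-0.1},
    {"slide":[0,0,0],"roll":0,"fingers":-0.1},
    {"slide":[0,0,0],"roll":0,"fingers":-0.1},
    {"slide":[0,0,0],"roll":0,"fingers":-0.1},
  ],
)

```text
t: 9.9
tool_pos: [0.4781, -0.2643, 0.0151]
orientation: [0.117, 1.566, -0.118]
force: [0.3, 0.5, -1.2]
opening: 0.0564
```

Request:
play_rows(
  plan=[
    {"slide":[0,0,-0.08],"roll":0,"fingers":-0.1},
    {"slide":[0,0,-0.06],"roll":0,"fingers":-0.1},
    {"slide":[0,0,0],"roll":0,"fingers":-0.1},
    {"slide":[0,0,0],"roll":0,"fingers":-0.1},
  ],
)

```text
t: 10.4
tool_pos: [0.4773, -0.2638, 0.0098]
orientation: [0.117, 1.568, -0.117]
force: [0.0, -0.2, -1.4]
opening: 0.0561
```

Request:
play_rows(
  plan=[
    {"slide":[0,0,-0.05],"roll":0,"fingers":-0.1},
    {"slide":[0,0,0],"roll":0,"fingers":-0.1},
    {"slide":[0,0,0],"roll":0,"fingers":-0.1},
  ],
)

```text
t: 10.78
tool_pos: [0.4773, -0.2638, 0.0083]
orientation: [0.117, 1.568, -0.117]
force: [0.1, -0.1, -1.8]
opening: 0.0563
```

Request:
play_rows(
  plan=[
    {"slide":[0,0,-0.04],"roll":0,"fingers":-0.1},
    {"slide":[0,0,0],"roll":0,"fingers":-0.1},
    {"slide":[0,0,0],"roll":0,"fingers":-0.1},
  ],
)

```text
t: 11.15
tool_pos: [0.4775, -0.2639, 0.0075]
orientation: [0.117, 1.567, -0.117]
force: [-2.1, 0.9, 4.2]
opening: 0.056
```

The force went from -1.8 to +4.2 N, so the roll is on the floor. I release gently, then retreat upward.

Request:
play_rows(
  plan=[
    {"slide":[0,0,0],"roll":0,"fingers":0.25},
    {"slide":[0,0,0],"roll":0,"fingers":0.4},
    {"slide":[0,0,0],"roll":0,"fingers":0.7},
    {"slide":[0,0,0],"roll":0,"fingers":0.7},
    {"slide":[0,0,0],"roll":0,"fingers":0.7},
    {"slide":[0,0,0.4],"roll":0,"fingers":0.7},
    {"slide":[0,0,0.6],"roll":0,"fingers":0.7},
    {"slide":[0,0,0.8],"roll":0,"fingers":0.7},
    {"slide":[0,0,1],"roll":0,"fingers":0.7},
    {"slide":[0,0,1],"roll":0,"fingers":0.7},
    {"slide":[0,0,1],"roll":0,"fingers":0.7},
    {"slide":[0,0,1],"roll":0,"fingers":0.7},
    {"slide":[0,0,0.5],"roll":0,"fingers":0.7},
    {"slide":[0,0,0],"roll":0,"fingers":0.7},
    {"slide":[0,0,0],"roll":0,"fingers":0.7},
  ],
)

```text
t: 13.02
tool_pos: [0.4768, -0.2634, 0.1949]
orientation: [0.118, 1.569, -0.117]
force: [0.2, -0.4, -1.0]
opening: 0.0789
```

```bash
python3 - <<'E'
from h import *
o=[]
s=robot.read_state();print(s["t"],s["tool_pos"],s["opening"],s["force"])
for n in CAL:
    im=robot.read_camera(n);c=proj(n,[[.476,-.263,.03]])[0].astype(int)
    o.append(cv2.resize(im[90:90+240,140:440],(400,320),interpolation=2))
    try:
        print(n,mbb(mask(im,"blue",(*c,50,60))), bb(proj(n,ring(.4773,-.2639,.004))).round(1))
    except Exception as e: print(e)
cv2.imwrite("pics/done.png",np.hstack(o)[...,::-1])
E
```

```text
13.025 [ 0.47682902 -0.26341202  0.1949235 ] 0.07894274498790953 [ 0.22872932 -0.43292095 -1.0484414 ]
scene [320.5 252.5 343.5 276.5] [320.  251.3 346.  279.3]
top [369.5 191.5 393.5 215.5] [368.4 190.4 395.2 216.1]
```

View pics/done.png

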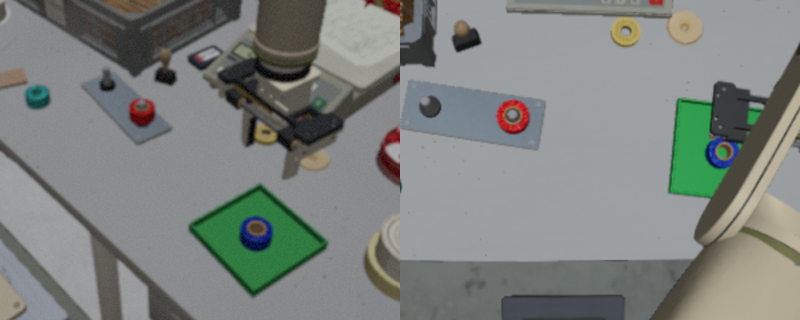

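The blue roll lies flat in the middle of the tray (scene crop 257,233). The red roll is on its spindle (142,111) and the gripper is clear. Handing in.

```bash
python3 -c "
from plant import robot
print(robot.close_job())"
```

```text
the job is handed in; nothing more can be done
None
```

The blue roll is off its spindle and lying flat near the middle of the green tray. The red roll is still on its spindle. I handed the job in at about 13 s.

- **Grasp:** I gripped the roll with the jaws roughly along the stand's y, because along its x the gripper body would have hit the crate corner. The fingers stopped at 55.9 mm, against a roll diameter of 56 mm.
- **Lift and placing:** I lifted the roll straight up and lowered it in small steps. I released it only once the force changed from -1.8 to +4.2 N, showing contact with the tray floor.
- **Last checks:** Both cameras show the roll flat in the tray, within about 3 px of where it should appear resting on the tray floor. The fingers are open and well above everything.
- **Disagreements:**
  - The measured height of the roll's underside on the spindle was 24 mm, against 26 mm in the text.
  - The two cameras placed the tray centre about 6–8 mm apart, so I used the mean.
  - One move call was refused because it lacked a roll value, and nothing moved.
  - The vertical force reading was still about -1 N with the gripper empty. I took that as sensor noise or offset.

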